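Show the brass bangle to the inspection camera

TASK

Take the brass bangle out of the wooden rack, pinching it gently because it is hollow and dents if the fingers press on it with more than 40 N each, and hold it up in the air in front of the inspection camera: its centre on the lens's line of sight, 130 mm from the front of the lens, and squared up so that the tilted lens looks straight through the ring. Finish while still holding it motionless there. Leave the other two bangles, the steel mandrel and the drilled block where they are, and do not touch the camera or its stand.

Things in the scene. Friction and masses are not known exactly. Their poses are not given: they have to be found in the camera images.
- brass_bangle: The yellow brass bangle to show: plain round band, 70 mm outside, 60 mm inside, 16 mm wide, about 60 g; over 40 N from each finger dents it. Stands on edge in one of the rack's three pockets (which one varies), its top 80 mm above the table. Origin: centre of the ring; y axis = axis of the ring (through the hole). Can be pinched from above across its 16 mm width, at its top.
- copper_bangle: A reddish copper bangle of the same size, in another pocket of the rack. Origin and axes alike. Leave it.
- steel_bangle: A silvery grey bangle of the same size, in another pocket of the rack. Origin and axes alike. Leave it.
- rack: Fixed wooden rack, 84 mm (x) by 230 mm (y), 30 mm high. Three pockets at y = -75, 0 and +75 mm, each 67 mm (x) by 18 mm (y), 20 mm deep, floor 10 mm above the table; a bangle stands in each with its axis along the rack's y. Origin at the centre of its underside, on the table.
- lens (a point): Centre of the camera lens's front: black barrel 42 mm across, white 68 mm ring light 12 mm behind the front, blue camera body, steel column 150 mm behind. The lens looks along this point's -x axis, 25 degrees below level, back across the table to the robot's right; +x points back into the camera. 235 to 295 mm above the table; stays put.
- view_point (a point): Where the bangle's centre must be held: on the lens's line of sight, 130 mm in front of lens (along its -x); same axes as lens. The bangle's axis must lie along this x axis (either way round). Empty air, nothing is seen there.
- mandrel: Loose upright dark steel tube, 60 mm across, 34 mm bore, 75 mm high, 0.9 kg, origin at the centre of its underside. Leave it.
- drilled_block: Loose bright steel block 55 x 95 x 35 mm with two holes in the top, about 1 kg, origin at the centre of its underside. Leave it.
- camera: The camera stand, a fixed grey foot 140 by 130 mm and 14 mm thick, with a steel column 22 mm across and 414 mm high; it carries the camera. Origin on the table right below the front of the lens; the foot begins 75 mm and the column stands 150 mm from it along +x. Do not touch.
Not all that is in view belongs to the job. There is more than one size of the brass_bangle; the job needs the middle-sized.

How it is judged:
By the outcome, as a careful person would: the job done as asked, in the order asked, and still so for the second after the job is handed in, while the arm keeps its last pose, push and grip.
It also fails if it takes over 40 s, if anything falls off the work surface, if the arm or the gripper's body presses on something with over 40 N, if the wrist force passes 120 N, or if a joint passes its speed limit or range.

ROBOT

A 6-joint arm with a two-finger parallel gripper is mounted at the origin on the work surface. World frame = base frame: x ahead of the robot, y to its left, z up, the work surface at z = 0. Lengths are in mm, angles in rad, forces in N, time in s.
With the tool pointing down it reaches from about 275 to 875 mm from the base axis. Payload 12.5 kg.
Tool frame: the origin (TCP) lies between the finger pads; the fingertips stand 17 mm ahead of it and the grasp point (between the pads) lies 2 mm behind it (robot.tip_extent is the z of the fingertips in the tool frame, in mm); z points along the fingers, y is the line along which they close (so a half turn about z gives the same grasp; the last joint's range is limited). The gripper opens to 85 mm and grips with 20 to 120 N. Pads are 22 mm wide; open, the fingers measure 114 mm over their backs; the gripper's body (76 mm by 85 mm) begins 54 mm behind the grasp point. The pads swing forward as they close: fully open they stand 13 mm farther back than shut.
Start: joints at [-1.389, 0.351, 1.652, -0, 1.139, -0.085], TCP at [145.025, -530.521, 248.29] pointing down, gripper open.
Joint ranges: [-2.75, 2.75], [-0.79, 2.1], [0.01, 2.65], [-1.57, 4.71], [0.07, 3.14], [-2.87, 2.87]. Speed limits (rad/s): [2.22, 2.22, 2.79, 3.14, 3.14, 3.14].

INTERFACE

Orientations are given as a rotation vector (axis times angle).
In Python, from workcell import robot gives the robot as it stands.
- The arm moves only by the shell command python3 -m creep 'ROWS' [FORCE]. ROWS is JSON, one flat list of numbers, 7 for each row, row after row: the shift along the world's x, y, z in mm, then the turn, a rotation vector about the world's x, y, z in degrees, then the gripper command: -1 is fully open, 1 is shut, values between are in proportion. In form: [tx, ty, tz, rx, ry, rz, jaw, tx, ty, tz, rx, ry, rz, jaw, ...]. A call has 1 to 10 rows; each row is the pose to reach, as a shift and turn from the pose commanded when the call began; what a row does not reach only later rows make up. A row lasts 1/8 s, in which the tool goes at most 62.5 mm and 10.7 degrees, less where a joint would pass 70% of its speed; a pose out of reach is approached as far as the arm can. A call with a gripper value outside its range is refused whole. The fingers move at their own pace and stop on an object; FORCE is the grip in N (left out, the last holds). Time passes only in rows, so rows that repeat a pose let the fingers close. It gives the time, the measured TCP pose, the force, the opening and the grip force at its end, in the units of the state.
- robot.state(): the state, without advancing time (a new reading comes with each control period).
- robot.get_image(name): name is "scene" or "top"; returns the picture (480x640x3 uint8, red, green, blue); there is no depth.
- robot.camera_params(name): a dict with "camera_matrix" (3x3 intrinsics, pixels), "cam_to_world" (4x4, takes a point from camera to world coordinates). Camera axes: x right, y down, z forward; pixel columns grow to the right and rows downward; lengths in mm; the calibration is good to about 2 mm. A picture is of the moment at which its call begins. camera_params takes no time and is no camera call.
- robot.sign_off(): hands the job in; it is judged then, once.
Trained networks look in the newest picture that a camera, given by its name, has taken for a name from the list of things; names that differ only in an ending like _2 or _b are one class to them, and where a whole thing is asked for, a point or a joint stands for the part that bears it (a point fixed in the world has none). Each returns a list of dicts, best first, with "p" (0 to 1); they miss things now and then, are a little off and sometimes report something else, mostly with a low value. They report only what shows in the picture. A call takes as long as a camera call. They do not tell look-alikes from the thing itself.
- robot.search_frame(query, camera): "xy" ([column, row] in pixels, amid what is visible of it).
- robot.trace(query, camera): "pixels" (480x640 bool, what is visible of it) and "xy" ([column, row] in pixels, amid what is visible of it).
The state is a dict: "t": time; "q": joint angles; "qvel": joint speeds; "joint_torque": joint torques, N m; "tcp_pos": TCP position; "tool_rot": TCP orientation; "force": force on the tool from outside, world axes, zero at the start; "ft_torque": the same for the moment, N m; "gripper_width": opening from 0.0 (shut) to 1.0 (fully open); "gripper_force": force on a finger pad.
Only numpy, scipy, OpenCV 4.12 (cv2) and the standard library are available. Lean on these libraries where they do the work, as an engineer would, in place of code of your own. Each camera call takes 0.05 s, during which the arm holds its last target. There are 200 camera calls.

## Working session

There is one attempt and no reset: what is moved stays moved. The work goes in short steps, Python scripts to look and compute and a shell command to move; the robot and the scene stay as the last step left them, time stands still between calls to the robot, and variables do not carry over. Pictures are saved under pics/ and viewed, at most 10 in all, crops included, and the job is handed in when it is done.

```bash
mkdir -p pics; ls; python3 - <<'E'
from workcell import robot
import cv2,numpy as np
for n in("scene","top"):
    im=robot.get_image(n); cv2.imwrite(f"pics/{n}0.png",im[:,:,::-1])
    p=robot.camera_params(n); print(n,np.round(p["camera_matrix"],1).tolist(),np.round(p["cam_to_world"],3).tolist())
    for q in("brass_bangle","copper_bangle","steel_bangle","rack","lens","camera"):
        print(q,[(np.round(d["xy"]).tolist(),round(d["p"],2)) for d in robot.search_frame(q,n)][:4])
s=robot.state();print(s)
E
```

```text
pics
scene [[594.1, 0.0, 329.2], [0.0, 594.1, 236.2], [0.0, 0.0, 1.0]] [[0.433, 0.715, -0.549, 1147.356], [0.902, -0.343, 0.264, -355.761], [-0.0, -0.609, -0.793, 993.601], [0.0, 0.0, 0.0, 1.0]]
brass_bangle [([138.0, 291.0], 0.75), ([242.0, 266.0], 0.64), ([216.0, 228.0], 0.55)]
copper_bangle [([273.0, 246.0], 0.58)]
steel_bangle [([212.0, 285.0], 0.87), ([362.0, 191.0], 0.47)]
rack [([239.0, 279.0], 0.94)]
lens [([525.0, 141.0], 0.85)]
camera [([533.0, 155.0], 0.89)]
top [[589.3, 0.0, 317.8], [0.0, 589.3, 234.8], [0.0, 0.0, 1.0]] [[-0.011, -0.987, 0.158, 360.01], [-1.0, 0.013, 0.013, -64.777], [-0.015, -0.158, -0.987, 1228.231], [0.0, 0.0, 0.0, 1.0]]
brass_bangle [([508.0, 275.0], 0.86), ([404.0, 261.0], 0.84)]
copper_bangle [([368.0, 271.0], 0.61)]
steel_bangle [([439.0, 257.0], 0.95)]
rack [([396.0, 269.0], 0.64)]
lens []
camera [([128.0, 178.0], 0.84)]
{'t': 0.7, 'q': array([-1.38860097e+00,  3.50694391e-01,  1.65179331e+00,  3.48589210e-05,
        1.13907767e+00, -8.46364949e-02]), 'qvel': array([ 0.00023325, -0.0004308 ,  0.00051373,  0.00046506, -0.00017801,
       -0.0008075 ]), 'joint_torque': array([ 1.39236356e-03, -5.05934787e+01, -2.91608495e+01, -1.00667575e-05,
        6.52983981e-04,  2.85913774e-05]), 'tcp_pos': array([ 145.03426031, -530.52797531,  248.29517741]), 'tool_rot': array([3.11365180e+00, 4.17870036e-01, 5.17623361e-05]), 'force': array([ 0.95953388, -0.21026922,  0.33163048]), 'ft_torque': array([-0.04348529,  0.03662013, -0.02180732]), 'gripper_force': 0.0, 'gripper_width': 1.0028799338586738}
```

View pics/scene0.png

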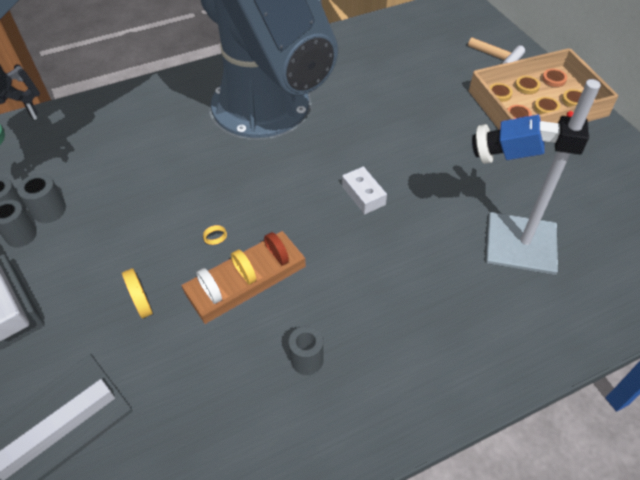

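View pics/top0.png

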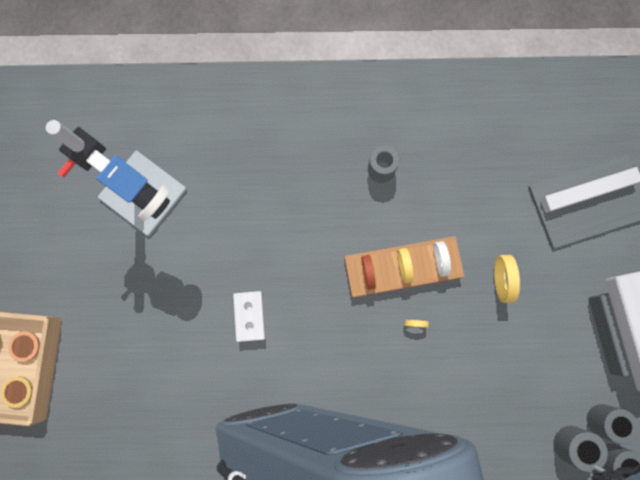

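The rack holds copper, brass (middle pocket) and steel. The brass sits at scene (242,266) and top (404,261), and the oversize brass at top (508,278) and the small one at (416,324) are decoys. The camera is at the scene's upper right and the top view's upper left.

```bash
python3 - <<'E'
import cv2,numpy as np
s=cv2.imread("pics/scene0.png");t=cv2.imread("pics/top0.png")
def crop(im,x,y,w,h,k):
    c=cv2.resize(im[y:y+h,x:x+w],None,fx=k,fy=k,interpolation=cv2.INTER_CUBIC)
    for i in range(0,w,10): cv2.putText(c,str(x+i),(i*k,8),0,.3,(0,255,255),1); cv2.line(c,(i*k,10),(i*k,14),(0,255,255),1)
    for j in range(0,h,10): cv2.putText(c,str(y+j),(0,j*k+4),0,.3,(0,255,255),1)
    return c
a=crop(s,465,75,100,100,4); b=crop(t,40,110,100,100,4)
b=crop(t,90,110,100,150,4)
a=crop(s,465,75,100,150,4)
cv2.imwrite("pics/cam.png",np.hstack([a,b]))
a=crop(s,180,225,130,100,4);b=crop(t,340,230,130,80,4)
b=np.vstack([b,np.zeros((80,520,3),np.uint8)])
c=cv2.resize(np.hstack([a,b]),(800,308)) 
cv2.imwrite("pics/rack.png",c)
E
```

```text
(no output)
```

View pics/cam.png

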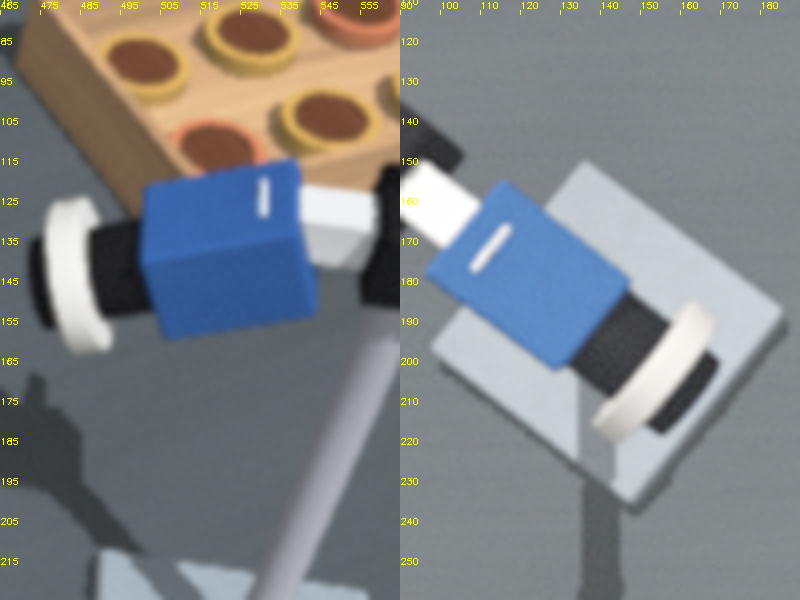

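The ring light is at scene (484,144) and top (152,200). The foot's top corners in the top view are (136.5,150), (186,188), (147,235) and (98,197).

```bash
cat > h.py <<'E'
from workcell import robot
import cv2,numpy as np
from scipy.optimize import least_squares
P={n:robot.camera_params(n) for n in("scene","top")}
def proj(n,X):
    T=np.linalg.inv(P[n]["cam_to_world"]); c=np.asarray(X)@T[:3,:3].T+T[:3,3]
    u=c@P[n]["camera_matrix"].T; return u[:,:2]/u[:,2:]
A=np.linspace(0,2*np.pi,36,endpoint=False); D=np.c_[np.cos(A),np.sin(A)]
def sup(pts): return (np.asarray(pts)@D.T).max(0)
def msup(m):  # mask support; pixel-edge half width compensated
    ys,xs=np.nonzero(m); return sup(np.c_[xs,ys])+0.4
def biggest(m):
    k,l,s,_=cv2.connectedComponentsWithStats(m.astype(np.uint8)); return l==1+s[1:,4].argmax()
th=np.linspace(0,2*np.pi,72,endpoint=False)
def ring(c,ax,r,w):
    ax=ax/np.linalg.norm(ax); e=np.cross(ax,[.3,.1,1]); e/=np.linalg.norm(e); f=np.cross(ax,e)
    k=r*(np.cos(th)[:,None]*e+np.sin(th)[:,None]*f); return np.r_[c+k-ax*w/2,c+k+ax*w/2]
E
python3 - <<'E'
from h import *
im={n:cv2.imread(f"pics/{n}0.png").astype(int) for n in P}
box={"scene":(470,500,118,170),"top":(136,172,182,222)}
W={};R={}
for n in P:
    x0,x1,y0,y1=box[n]; b=im[n]; m=(b.min(2)>150)&(b[:,:,2]>=b[:,:,0]-2); z=np.zeros_like(m); z[y0:y1,x0:x1]=m[y0:y1,x0:x1]
    z=biggest(z); ys,xs=np.nonzero(z); print(n,z.sum(),xs.min(),xs.max(),ys.min(),ys.max()); W[n]=msup(z)
    d=robot.trace("rack",n)[0]; R[n]=msup(biggest(d["pixels"]))
# rack
def fr(p):
    c,s=np.cos(p[2]),np.sin(p[2]); B=np.array([[x,y,z] for x in(-42,42) for y in(-115,115) for z in(0,30)])
    X=np.c_[p[0]+c*B[:,0]-s*B[:,1],p[1]+s*B[:,0]+c*B[:,1],B[:,2]]
    return np.r_[tuple(sup(proj(n,X))-R[n] for n in P)]
def ray(uv,n,z):
    T=P[n]["cam_to_world"]; d=T[:3,:3]@np.linalg.solve(P[n]["camera_matrix"],[*uv,1]); o=T[:3,3]; return o+d*(z-o[2])/d[2]
x0=ray((404,267),"top",30)
best=min((least_squares(fr,[x0[0],x0[1],a],loss="soft_l1") for a in(-.2,0,.2)),key=lambda r:r.cost)
print("rack",best.x,best.cost,np.round(np.abs(best.fun).mean(),2))
cor=np.array([(136.5,150),(186,187.8),(147,235),(98,196.8)])
F=np.array([ray(c,"top",14) for c in cor]); print(F.round(1).tolist(),[np.linalg.norm(F[i]-F[i-1]).round(1) for i in range(4)])
def ax(yaw): return np.array([np.cos(yaw)*np.cos(np.radians(25)),np.sin(yaw)*np.cos(np.radians(25)),np.sin(np.radians(25))])
def fl(p,use=1):
    a=ax(p[3]); c=p[:3]+a*(12+p[4]/2)
    r=[sup(proj(n,ring(c,a,34,p[4])))-W[n] for n in P]
    h=np.array([np.cos(p[3]),np.sin(p[3]),0]);l=np.array([-h[1],h[0],0]);o=np.array([p[0],p[1],14])
    K=np.array([o+h*u+l*v for u in(75,215) for v in(-65,65)]); q=proj("top",K)
    if use: r.append(2*np.array([np.linalg.norm(q-k,axis=1).min() for k in cor]))
    return np.concatenate(r)
m=F.mean(0)
for use in(1,0):
  for y in(.6,.9):
    h=np.array([np.cos(y),np.sin(y)]); r=least_squares(fl,[*(m[:2]-145*h),265,y,8],args=(use,),loss="soft_l1")
    print("lens",use,r.x.round(3),r.cost.round(2),np.abs(r.fun).mean().round(2), (r.x[:3]-130*ax(r.x[3])).round(1))
E
```

```text
scene 398 476 492 124 161
top 410 138 168 185 220
rack [ 4.85845925e+02 -2.22936146e+02  1.65731015e-01] 21.267580598523793 0.73
[[743.9, 338.5, 14.0], [659.1, 229.9, 14.0], [558.7, 309.4, 14.0], [642.2, 416.7, 14.0]] [np.float64(128.2), np.float64(137.8), np.float64(128.0), np.float64(135.9)]
lens 1 [557.93  216.74  247.332   0.865  10.66 ] 98.9 1.91 [481.5 127.1 192.4]
lens 1 [562.881 211.302 253.016   0.907  12.891] 20.09 0.62 [490.3 118.5 198.1]
lens 0 [563.125 211.144 255.375   0.915  12.1  ] 7.48 0.37 [491.3 117.7 200.4]
lens 0 [563.125 211.144 255.375   0.915  12.1  ] 7.48 0.37 [491.3 117.7 200.4]
```

View pics/rack.png

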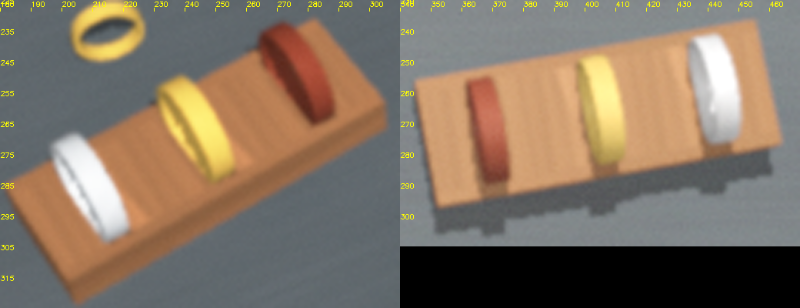

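```bash
python3 - <<'E'
from h import *
S={}
for n,(x,y) in(("scene",(242,266)),("top",(404,261))):
    b=cv2.imread(f"pics/{n}0.png"); hsv=cv2.cvtColor(b,cv2.COLOR_BGR2HSV); m=(hsv[:,:,0]>19)&(hsv[:,:,0]<35)&(hsv[:,:,1]>90)&(hsv[:,:,2]>90)
    z=np.zeros_like(m); z[y-22:y+23,x-18:x+19]=m[y-22:y+23,x-18:x+19]; z=biggest(z); S[n]=msup(z); ys,xs=np.nonzero(z);print(n,xs.min(),xs.max(),ys.min(),ys.max())
def f(p,k):
    X=ring(np.array([p[0],p[1],45]),np.array([-np.sin(p[2]),np.cos(p[2]),0.]),35,16); X=X[X[:,2]>30]
    return sup(proj(k,X))-S[k]
for ks in(["scene"],["top"],["scene","top"]):
    r=least_squares(lambda p:np.concatenate([f(p,k) for k in ks]+[[(p[2]-.166)*30]]),[486,-223,.166],loss="soft_l1")
    print(ks,r.x.round(3),np.abs(r.fun).mean().round(2))
s=robot.state(); print(s["t"],s["tcp_pos"])
E
```

```text
scene 231 255 250 283
top 398 412 248 282
['scene'] [ 4.84462e+02 -2.23448e+02  1.63000e-01] 0.37
['top'] [ 4.85970e+02 -2.23897e+02  1.59000e-01] 0.47
['scene', 'top'] [ 4.85318e+02 -2.23683e+02  1.60000e-01] 0.46
0.8 [ 145.03983939 -530.53055398  248.30703399]
```

```bash
python3 -m creep '[60,54,0,0,0,-2,0, 120,108,0,0,0,-4,0, 180,162,0,0,0,-6,0, 240,216,0,0,0,-6,0, 300,270,0,0,0,-6,0, 340.3,307,0,0,0,-6,0, 340.3,307,-50,0,0,-6,0, 340.3,307,-98,0,0,-6,0, 340.3,307,-98,0,0,-6,0, 340.3,307,-98,0,0,-6,0]' 25; python3 - <<'E'
from h import *
s=robot.state();from scipy.spatial.transform import Rotation as Q
print(s["tcp_pos"],Q.from_rotvec(s["tool_rot"]).as_matrix().round(3),s["q"].round(2))
a=robot.get_image("scene");b=robot.get_image("top")
cv2.imwrite("pics/hover.png",cv2.resize(np.hstack([a[170:320,150:350],b[180:330,320:520]])[:,:,::-1],(800,300),interpolation=cv2.INTER_CUBIC))
E
```

```text
t: 2.05
tcp_pos: [485.3, -224.0, 150.9]
tool_rot: [3.131, 0.254, -0.0]
force: [0.7, 0.1, 0.4]
gripper_width: 0.502
gripper_force: 0.0
[ 485.31166752 -224.01080155  150.90331073] [[ 0.987  0.161 -0.   ]
 [ 0.161 -0.987 -0.   ]
 [-0.     0.    -1.   ]] [-0.52  0.45  1.78 -0.    0.91  0.89]
```

View pics/hover.png

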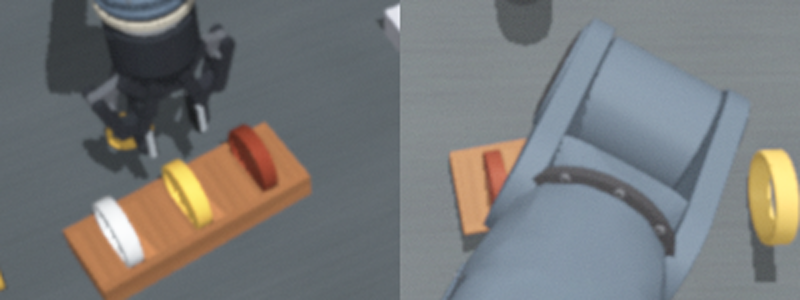

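In the scene view the fingers straddle the brass bangle's plane: their tips are at about (152,150) and (203,125) in the crop, with the bangle at (185,190) below. I descend and close gently.

```bash
python3 -m creep '[0,0.4,-40,0,0,0,0, 0,0.4,-70,0,0,0,0, 0,0.4,-81,0,0,0,0, 0,0.4,-81,0,0,0,0, 0,0.4,-81,0,0,0,0.5, 0,0.4,-81,0,0,0,0.7, 0,0.4,-81,0,0,0,1, 0,0.4,-81,0,0,0,1, 0,0.4,-81,0,0,0,1]' 25
```

```text
t: 3.28
tcp_pos: [486.1, -223.5, 70.6]
tool_rot: [3.13, 0.254, 0.003]
force: [0.1, 0.7, 7.4]
gripper_width: 0.177
gripper_force: 25.5
```

```bash
python3 -m creep '[0,0,15,0,0,0,1, 0,0,40,0,0,0,1, 0,0,80,0,0,0,1, 0,0,130,0,0,0,1, 0,0,170,0,0,0,1, 0,0,170,0,0,0,1, 0,0,170,0,0,0,1]'; python3 - <<'E'
from h import *
from scipy.spatial.transform import Rotation as Q
s=robot.state(); R=Q.from_rotvec(s["tool_rot"])
yaw=.911; c,n=np.cos(np.radians(25)),np.sin(np.radians(25)); h=np.array([np.cos(yaw),np.sin(yaw),0])
a=h*c+[0,0,n]; z=h*n-[0,0,c]
L=np.array([563,211.2,254.5]);V=L-130*a
for sg in(1,-1):
    T=np.c_[np.cross(sg*a,z),sg*a,z]; d=Q.from_matrix(T)*R.inv(); print(sg,np.degrees(d.as_rotvec()).round(1),"shift",(V-25*z-s["tcp_pos"]).round(1))
print(V,a,s["tcp_pos"],s["q"].round(2))
a=robot.get_image("scene");cv2.imwrite("pics/lift.png",cv2.resize(a[100:320,150:450,::-1],(750,550),interpolation=cv2.INTER_CUBIC))
E
```

```text
t: 4.15
tcp_pos: [484.9, -222.8, 239.1]
tool_rot: [-3.131, -0.254, 0.001]
force: [-0.8, 0.6, -0.7]
gripper_width: 0.179
gripper_force: 24.8
1 [ -7.7 -30.6 130.3] shift [ -0.6 332.6 -16.9]
-1 [ 24.9  -6.4 -46.3] shift [ -0.6 332.6 -16.9]
[490.78152372 118.10839466 199.55962597] [0.55552674 0.71608927 0.42261826] [ 484.89585264 -222.84390612  239.07793085] [-0.52  0.33  1.7   0.    1.11  0.89]
```

View pics/lift.png

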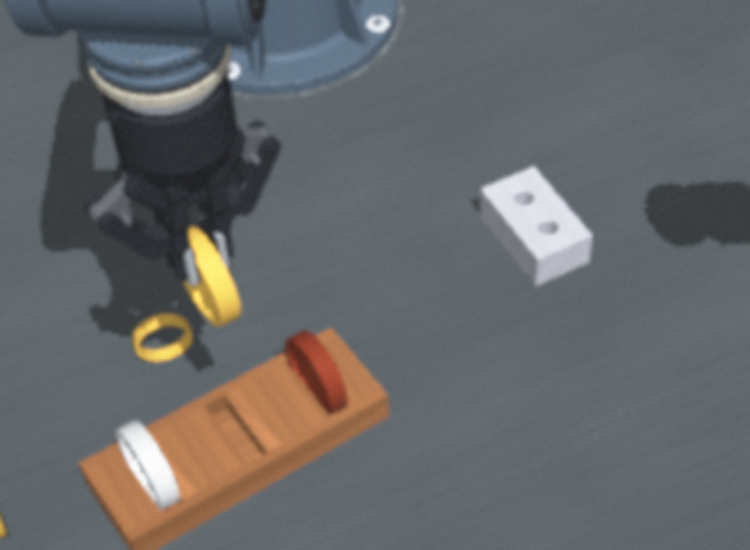

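The brass bangle is in the fingers (crop (212,275)), its pocket is empty, and copper and steel have not moved. Now I carry it over, turning the long way so joint 6 ends mid-range.

```bash
python3 -m creep '[0,10,0,0,0,8,1, 0,30,0,0,0,18,1, 0,50,0,0,0,28,1, 0,75,0,0,0,38,1, 0,100,0,0,0,48,1, 0,125,0,0,0,58,1, 0,150,0,0,0,68,1, 0,175,0,0,0,78,1, 0,190,0,0,0,88,1, 0,200,0,0,0,98,1]'; cat > rem.py <<'E'
from h import *
from scipy.spatial.transform import Rotation as Q
s=robot.state(); R=Q.from_rotvec(s["tool_rot"])
yaw=.911; c,n=np.cos(np.radians(25)),np.sin(np.radians(25)); h=np.array([np.cos(yaw),np.sin(yaw),0])
a=h*c+[0,0,n]; z=h*n-[0,0,c]
V=np.array([563,211.2,254.5])-130*a
T=np.c_[np.cross(a,z),a,z]; d=Q.from_matrix(T)*R.inv(); print(np.degrees(d.as_rotvec()).round(2),"shift",(V-25*z-s["tcp_pos"]).round(1),s["q"].round(2))
E
python3 rem.py
```

```text
t: 5.45
tcp_pos: [484.7, -22.3, 238.1]
tool_rot: [-1.853, -2.534, 0.002]
force: [-0.8, 1.2, -1.4]
gripper_width: 0.176
gripper_force: 24.8
[ 14.55 -20.95  33.97] shift [ -0.4 132.1 -15.9] [-0.14  0.25  1.82  0.    1.07 -0.45]
```

```bash
python3 -m creep '[0,20,0,2.9,-4.2,6.8,1, 0,45,-2,5.8,-8.4,13.6,1, 0,75,-6,8.7,-12.6,20.4,1, 0,105,-10,11.6,-16.8,27.2,1, 0,125,-13,14.5,-20.9,34,1, -0.4,132,-16,14.5,-20.9,34,1, -0.4,132,-16,14.5,-20.9,34,1, -0.4,132,-16,14.5,-20.9,34,1]'; python3 rem.py; python3 - <<'E'
from h import *
o=[]
for n in P:
    a=robot.get_image(n)[:,:,::-1]; cv2.imwrite(f"pics/end_{n}.png",a); o.append(cv2.resize(a[60:360,380:640] if n=="scene" else a[120:420,90:350],(400,461)))
cv2.imwrite("pics/end.png",np.hstack(o))
E
```

```text
t: 6.45
tcp_pos: [485.1, 108.6, 223.3]
tool_rot: [0.963, 2.775, 0.616]
force: [-0.1, 0.4, -1.1]
gripper_width: 0.179
gripper_force: 24.8
[-0.06 -0.08  0.43] shift [-0.8  1.1 -1.1] [-0.05  0.18  2.02  0.53  0.75 -1.31]
```

View pics/end.png

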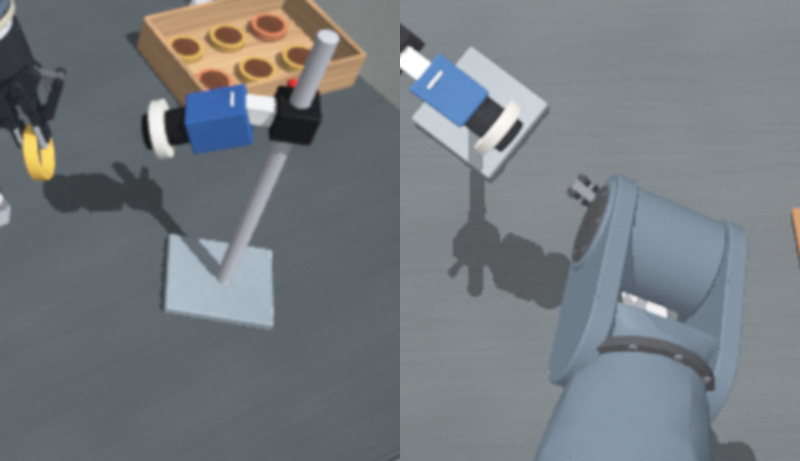

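The ring hangs in front of the lens at scene about (405,160). The wrist hides it in the top view. I check its offset against the scene picture.

```bash
python3 - <<'E'
from h import *
from scipy.spatial.transform import Rotation as Q
s=robot.state(); R=Q.from_rotvec(s["tool_rot"]).as_matrix(); c0=s["tcp_pos"]+25*R[:,2]; a=R[:,1]
b=cv2.imread("pics/end_scene.png"); hsv=cv2.cvtColor(b,cv2.COLOR_BGR2HSV); m=(hsv[:,:,0]>17)&(hsv[:,:,0]<35)&(hsv[:,:,1]>90)&(hsv[:,:,2]>80)
z=np.zeros_like(m); z[130:200,385:430]=m[130:200,385:430]; z=biggest(z); S=msup(z); ys,xs=np.nonzero(z); print(xs.min(),xs.max(),ys.min(),ys.max())
p0=sup(proj("scene",ring(c0,a,35,16))); print("diff",(S-p0).round(1)[::3])
for sg in(1,3):
  f=lambda p:np.r_[sup(proj("scene",ring(c0+p[:3],Q.from_rotvec([0,p[3],p[4]]).apply(a),35,16)))-S,p[:3]/sg,p[3:]/.03]
  r=least_squares(f,np.zeros(5),loss="soft_l1"); print(sg,r.x.round(3),np.abs(r.fun[:36]).mean().round(2))
print("c0",c0,"a",a)
im=b.copy()
for X,col in((ring(c0,a,35,16),(0,0,255)),(ring(np.array([563,211.2,254.5]),a,21,.1),(0,255,0)),(ring(np.array([563,211.2,254.5])+18*a,a,34,12),(255,0,255))):
    for u in proj("scene",X): im[tuple(np.round(u[::-1]).astype(int))]=col
t=cv2.imread("pics/end_top.png")
for X,col in((ring(np.array([563,211.2,254.5]),a,21,.1),(0,255,0)),(ring(np.array([563,211.2,254.5])+18*a,a,34,12),(255,0,255))):
    for u in proj("top",X): t[tuple(np.round(u[::-1]).astype(int))]=col
cv2.imwrite("pics/chk.png",np.hstack([cv2.resize(im[110:210,380:510],(520,400),interpolation=0),cv2.resize(t[170:240,120:190],(280,280),interpolation=0).__class__(0) if 0 else cv2.copyMakeBorder(cv2.resize(t[170:240,120:190],(280,280),interpolation=0),0,120,0,0,0)]))
E
```

```text
394 415 141 177
diff [-0.3  0.7  1.   1.   0.5  0.8  0.7 -0.4 -1.4 -2.7 -5.9 -2.3]
1 [ 0.466 -0.924 -3.523 -0.045  0.028] 0.73
3 [ 0.097 -0.804 -4.417 -0.047  0.032] 0.72
c0 [491.67306317 116.94679289 200.81006358] a [0.56082105 0.71160693 0.42319655]
```

View pics/chk.png

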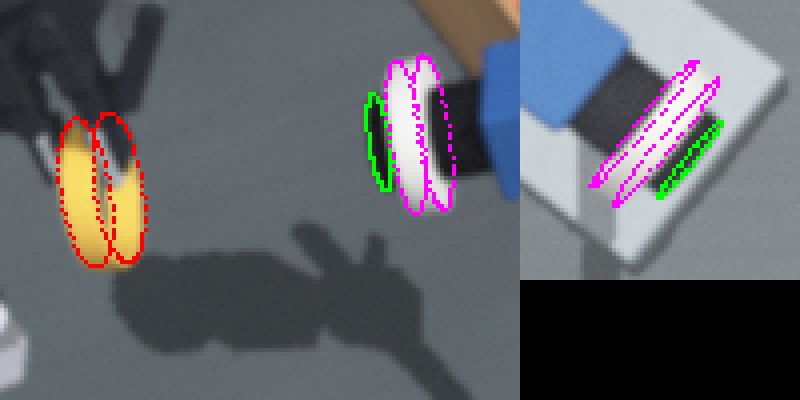

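The predicted outlines lie on the ring, barrel and ring light to within about a pixel. One small trim, then I settle.

```bash
python3 -m creep '[-1,1.5,0.6,0,0,0.4,1, -1,1.5,0.6,0,0,0.4,1, -1,1.5,0.6,0,0,0.4,1, -1,1.5,0.6,0,0,0.4,1, -1,1.5,0.6,0,0,0.4,1, -1,1.5,0.6,0,0,0.4,1]'; python3 rem.py; python3 -c "
from workcell import robot
print(robot.state()['qvel'].round(4))"
```

```text
t: 7.3
tcp_pos: [483.9, 110.4, 223.9]
tool_rot: [0.951, 2.78, 0.618]
force: [0.8, -0.1, -0.5]
gripper_width: 0.179
gripper_force: 24.8
[-0.1  -0.03 -0.06] shift [ 0.4 -0.6 -1.7] [-0.05  0.18  2.02  0.53  0.76 -1.31]
[ 0.0005 -0.0005  0.0015  0.0002  0.0004  0.0009]
```

```bash
python3 -c "
from workcell import robot
print(robot.sign_off())"
```

```text
the job is handed in; nothing more can be done
None
```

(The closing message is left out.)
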